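# Reset a ratchet drawing board to its second notch

## Robot

A 6-joint arm with a two-finger parallel gripper is mounted at the origin on the work surface. World frame = base frame: x ahead of the robot, y to its left, z up, the work surface at z = 0. Lengths are in m, angles in rad, forces in N, time in s.
With the tool pointing down it reaches from about 0.4 to 0.825 m from the base axis. Payload 7 kg.
Tool frame: the origin (TCP) lies on the centre line of the jaws, within the pads' length; the fingertips stand 22 mm ahead of it and the grasp point (between the pads) lies 3 mm ahead of it; z points along the fingers, y is the line along which they close (so a half turn about z gives the same grasp; the last joint's range is limited). The gripper opens to 88 mm and grips with 3 to 60 N. Pads are 19 mm wide; open, the fingers measure 130 mm over their backs; the gripper's body (78 mm by 193 mm) begins 47 mm behind the grasp point.
Start: joints at [1.571, 0.359, 0.012, 0, -1.224, -0.288], TCP at [0.192, 0.647, 0.249] pointing down, gripper open.
Joint ranges: [-3.07, 3.07], [-1.43, 2.12], [-1.02, 1.25], [-3.03, 1.67], [-3.05, -0], [-3.03, 3.03]. Speed limits (rad/s): [2.39, 2.39, 3.01, 3.14, 3.14, 3.14].

## Interface

Orientations are given as [roll, pitch, yaw] about the fixed x, y, z axes, in that order (R = Rz(yaw) Ry(pitch) Rx(roll)).
In Python, from station import monitor, viewer, order gives the robot as it stands. The module is installed in compiled form; this text tells all that it offers.
- The arm moves only by the tool servo_tool, never from a script. Its argument "targets" is a list of rows, each an object with "angular": the turn, a rotation vector about the tool's x, y, z in degrees, a list of three; "xyz": the shift along the tool's x, y, z in cm, a list of three; "claw": the finger opening in cm, from 0 to 8.76. A call has 1 to 20 rows; each row shifts and turns the commanded pose from where the row before left it, along the tool's axes as they then stand; what a row does not reach is not made up. A row lasts 1/10 s, in which the tool goes at most 50 mm and 8.59 degrees, less where a joint would pass 70% of its speed; a pose out of reach is approached as far as the arm can. A call is refused whole if a number of a shift passes 5 or a number of a turn 8.59, either way. A call with a gripper value outside its range is refused whole. The fingers move at their own pace and stop on an object; "force" is the grip in N (left out, the last holds). Time passes only in rows, so rows that do not move let the fingers close. It gives the time, the measured TCP pose, the force, the opening and the grip force at its end, in the units of the state.
- monitor.get_state(): the state, without advancing time (a new reading comes with each control period).
- viewer.grab_frame(name): name is "side" or "top"; returns a dict with "color" (400x640x3 uint8, blue, green, red), "fovy" (degrees; the focal length in pixels is half the picture's height over the tangent of half this angle, whatever the lens; pixels are square), "cx", "cy" (the principal point, pixels), "R" (3x3) and "t" (3): a world point X has camera coordinates R X + t. Camera axes: x right, y down, z forward; pixel columns grow to the right and rows downward; lengths in m; the calibration is good to about 2 mm. A picture is of the moment at which its call begins. There is no depth.
- order.job_done(): hands the job in; it is judged then, once.
The state is a dict: "t": time; "q": joint angles; "qd": joint speeds; "joint_efforts": joint torques, N m; "eef_pos": TCP position; "ee_rot": TCP orientation; "force": force on the tool from outside, world axes, zero at the start; "moment": the same for the moment, N m; "width": finger opening in m; "gripper_force": force on a finger pad.
Only numpy, scipy, OpenCV 4.12 (cv2) and the standard library are available. Lean on these libraries where they do the work, as an engineer would, in place of code of your own. Each camera call takes 0.05 s, during which the arm holds its last target. There are 200 camera calls.

## Task

The drawing board is set too steep for inking: bring it to the second notch up from flat. Its ratchet only holds going up, so take it by the bar, lift it past the top notch until the pawl trips out, lower it fully down so that the pawl is thrown in again, then raise it two clicks, ease its weight back onto the pawl and let go. Move it smoothly and never let it drop, do not force it against its top stop or press it down on a holding pawl, and leave the other things on the bench where they are.

Things in the scene. Friction and masses are not known exactly. Their poses are not given: they have to be found in the camera images.
- board: Plywood drawing board 360 mm wide, 12 mm thick, hinged on a low stand at its edge nearest the robot. Origin: middle of the hinge axis, 75 mm above the bench. x: along the board from hinge to bar; y: hinge axis; z: out of the drawing face. Slope = angle of x above level, 0 fully down (held there by weight alone). 0.6 to 0.95 kg (3 to 4.5 N at the bar); only pawl or hand holds it up.
- bar (a point): Middle of the steel lifting bar: round, 12 mm thick, 150 mm long along the board's y, in the board's plane, 280 mm from the hinge; 39 mm free between bar and the board's far edge (235 mm from the hinge); a stem at each end of the bar joins it to the board. 75 mm above the bench when the board is fully down. Axes as the board's.
- stand: Wooden stand, fixed, 310 mm deep, 410 mm wide. Origin: on the bench below the middle of the hinge; x level towards the bar, z up. Strikers on it throw a tripped pawl in again as the board comes down through 4.7 deg of slope. The pawl is overloaded by pressing the bar down with 18 N while it holds or by dropping the board on it even a degree; its pivots by lifting with 25 N against the top stop.
- pawl_rod (a point): Middle of the pawl's rod, which turns in brackets under the board 115 mm from the hinge, 16 mm below mid-plane (axes as the board's), with a 47 mm steel finger at each end. An over-centre spring keeps the pawl in (fingers on the teeth: clicks over them going up, holds the board from sinking; so at the start, in one of the middle or upper notches) or tripped out (board free both ways).
- ratchet (a point): The hinge axis at the +y toothed quadrant (one each side, 194 mm from the middle). Eight notches hold the board at nominal slopes of 13.2, 18.2 ... 48.2 deg, 5 deg apart; the pawl clicks in 0.9 deg above each. At 59.2 deg it trips out; at 61 deg its pivots meet a rubber-faced stop. The quadrants are clamped by hand: these slopes all shift together by one unknown amount, up to 6 deg either way.
- book_mid (a point): Centre of a slate-coloured closed book, 110 x 160 x 22 mm, right of the board (-y). Leave alone.
- press_board_mid (a point): Centre of a plain wooden pressing board, 150 x 110 x 12 mm, lying right of the board (-y) near its hinge. Leave alone.
- knife_mid (a point): Centre of a paring knife with wooden handle, 130 mm long, 20 mm wide, left of the board (+y). Leave alone.
- folder_mid (a point): Centre of a flat ivory-coloured folding stick, 150 x 22 x 5 mm, close to the board's left side (+y). Leave alone.
- marker_mid (a point): Centre of a felt marker lying down, 130 mm long, 18 mm thick, left of the board (+y). Leave alone.
- weight_mid (a point): Centre of a steel block weight, 70 x 50 x 45 mm with a small knob on top, beyond the bar, to the right. Leave alone.
- paste_jar_mid (a point): Centre of an upright jar, 68 mm wide, 75 mm high, beyond the bar, to the left. Leave alone.

How it is judged:
By the outcome, as a careful person would: the job done as asked, in the order asked, and still so for the second after the job is handed in, with the robot touching nothing.
It also fails if it takes over 72 s, if anything falls off the work surface, if the arm or the gripper's body presses on something with over 40 N, if the wrist force passes 120 N, or if a joint passes its speed limit or range.

## Working session

There is one attempt and no reset: what is moved stays moved. The work goes in short steps, Python scripts to look and compute and a tool call to move; the robot and the scene stay as the last step left them, time stands still between calls to the robot, and variables do not carry over. Pictures are saved under pics/ and viewed, at most 10 in all, crops included, and the job is handed in when it is done.

Besides the shell and the picture viewer there is one more tool, called after ">>>" as name([rows], argument=value, ...), one row to a line, values as JSON. servo_tool: Moves the arm, as the interface text tells. Its arguments: {"type":"object","properties":{"targets":{"type":"array"},"force":{"type":"number"}},"required":["targets"]}

```bash
mkdir -p pics
cat > h.py <<'E'
import numpy as np, cv2, json
from station import monitor, viewer, order
def snap(name,fn):
    f=viewer.grab_frame(name); cv2.imwrite('pics/'+fn+'.png',f['color'])
    np.savez('pics/'+fn+'.npz',**{k:np.array(v) for k,v in f.items()}); return f
def load(fn): return dict(np.load('pics/'+fn+'.npz'))
def K(f):
    h=f['color'].shape[0]; fl=h/2/np.tan(np.radians(float(f['fovy']))/2)
    return np.array([[fl,0,float(f['cx'])],[0,fl,float(f['cy'])],[0,0,1]])
def proj(f,X):
    p=(K(f)@(f['R']@np.atleast_2d(X).T+np.reshape(f['t'],(3,1)))).T
    return p[:,:2]/p[:,2:]
E
python3 - <<'E'
from h import *
for n in('side','top'):
    f=snap(n,n+'0'); print(n,f['fovy'],f['cx'],f['cy'],np.round(f['R'],3).tolist(),np.round(f['t'],3))
s=monitor.get_state(); print(s)
E
```

```text
side 57.75577614491655 323.885807287719 203.13720626140673 [[0.707, -0.707, 0.003], [-0.512, -0.516, -0.687], [0.487, 0.484, -0.727]] [-0.382  0.363  0.804]
top 48.245448430309686 316.613028639287 200.37397178078874 [[-0.023, -1.0, -0.0], [-0.993, 0.023, -0.117], [0.117, -0.003, -0.993]] [0.053 0.573 1.174]
{'t': 0.1, 'q': array([ 1.57112290e+00,  3.59335533e-01,  1.11626491e-02, -2.99978866e-04,
       -1.22409993e+00, -2.88087053e-01]), 'qd': array([-0.00015575, -0.00158683,  0.00362053,  0.00236595, -0.00085511,
        0.00016756]), 'joint_efforts': array([-6.17831884e-04, -5.84162486e+01,  2.93752885e+01,  7.01539904e+00,
        1.01691057e-02, -5.44920022e-05]), 'eef_pos': array([0.1914883 , 0.64685418, 0.24771008]), 'ee_rot': array([ 3.14009689e+00, -1.49141630e-04, -2.87862505e-01]), 'force': array([-0.3139365 ,  0.56774588,  0.03385113]), 'moment': array([-0.01185061,  0.00168172,  0.03032043]), 'gripper_force': 0.0, 'width': 0.08768109640636543}
```

View pics/side0.png

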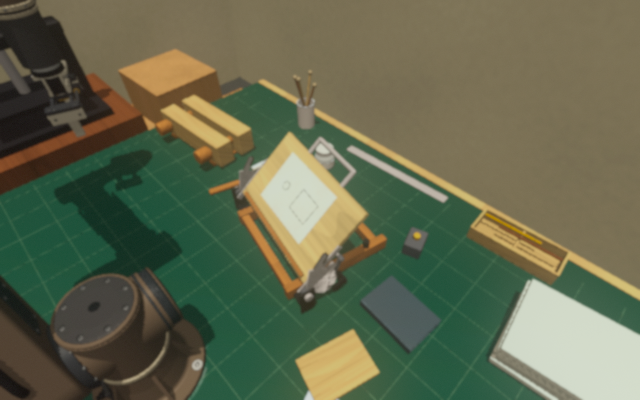

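View pics/top0.png

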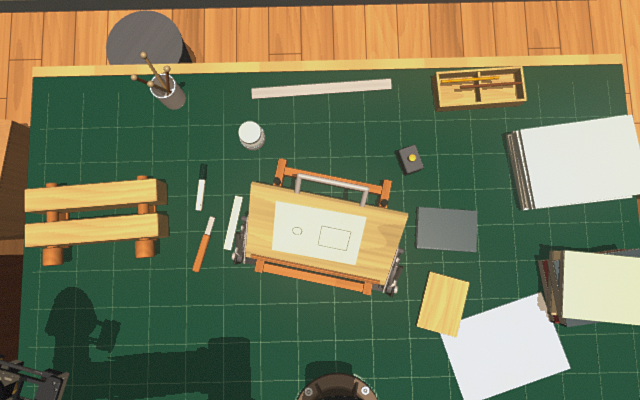

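The side view shows the board raised, hinge edge near (300,270), bar at about (332,152). The top view has the board at (245-405,185-285) and the bar at (297-368,178-190). I'll enlarge both.

Run:
```python
from h import *
a=load('side0')['color'][120:310,205:395]; b=load('top0')['color'][150:300,225:415]
cv2.imwrite('pics/c1.png',cv2.resize(a,None,fx=3.15,fy=3.15,interpolation=cv2.INTER_CUBIC)[:600])
cv2.imwrite('pics/c2.png',cv2.resize(b,None,fx=4,fy=4,interpolation=cv2.INTER_CUBIC))
```

```text
(no output)
```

View pics/c1.png

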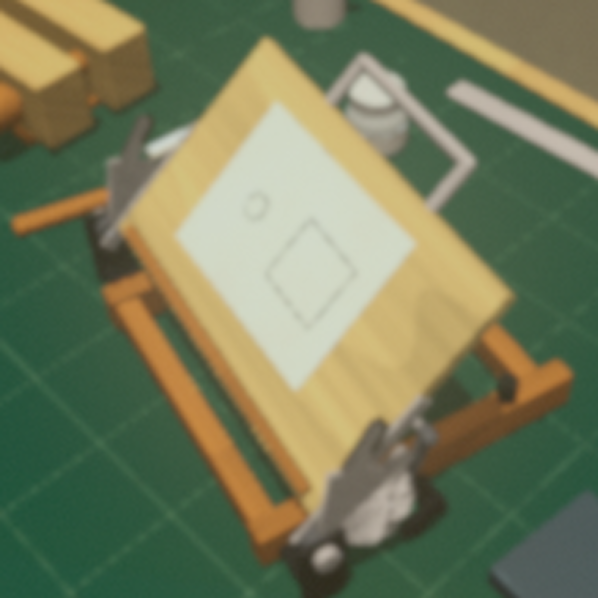

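View pics/c2.png

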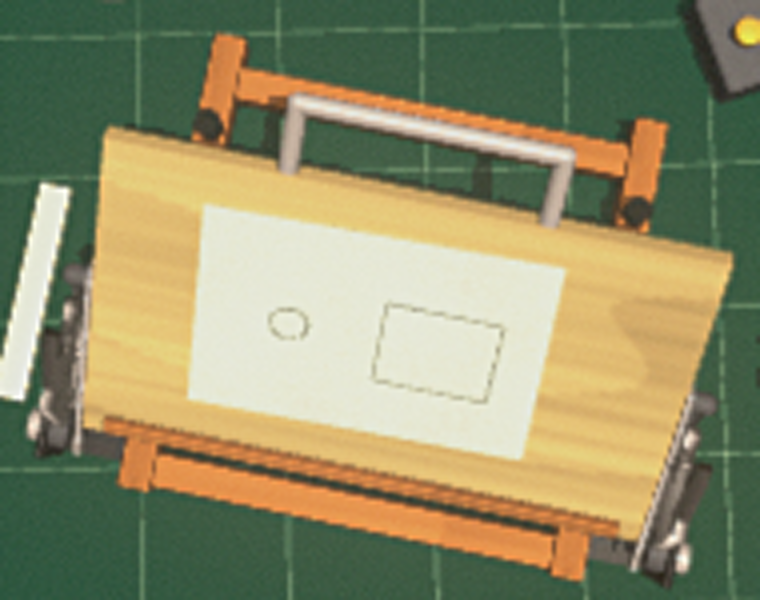

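The crops show the far board corners and bar corners clearly. In crop pixels they are: side corners (266,38) and (513,296), side bar (364,62) and (466,161), top corners (108,136) and (730,264), top bar (297,103) and (568,157). I'll fit the hinge pose and slope to these.

```bash
cat > fit.py <<'E'
from h import *
from scipy.optimize import least_squares
P=np.array([[.235,.18,.006],[.235,-.18,.006],[.28,.075,0],[.28,-.075,0]])
def world(p,L):
    hx,hy,yaw,s=p; L=np.atleast_2d(L)
    r=L[:,0]*np.cos(s)-L[:,2]*np.sin(s); z=L[:,0]*np.sin(s)+L[:,2]*np.cos(s)
    c,sn=np.cos(yaw),np.sin(yaw)
    return np.c_[hx+c*r-sn*L[:,1],hy+sn*r+c*L[:,1],.075+z]
E
python3 - <<'E'
from fit import *
S=np.array([[266,38],[513,296],[364,62],[466,161]])/3.15+[205,120]
T=np.array([[108,136],[730,264],[297,103],[568,157]])/4+[225,150]-.0
fs,ft=load('side0'),load('top0')
g=lambda p:np.r_[(proj(fs,world(p,P))-S).ravel(),(proj(ft,world(p,P))-T).ravel()]
r=least_squares(g,[.4,0,-.2,.6]); p=r.x
print(p,np.degrees(p[2:])); print(np.round(r.fun.reshape(-1,2),2)); np.save('p.npy',p)
print(world(p,[[.28,0,0],[0,0,0]]))
for d in (0,15,40,60): q=p.copy();q[3]=np.radians(d);print(d,world(q,[[.28,0,0]]))
E
```

```text
[ 0.3843275   0.04964055 -0.22354822  0.73678706] [-12.80836937  42.21478894]
[[-0.31 -0.27]
 [-0.96 -0.24]
 [-0.17 -0.33]
 [ 0.91  0.93]
 [-0.84  0.24]
 [ 0.95  0.02]
 [ 0.47 -0.34]
 [-0.31 -0.38]]
[[0.58654407 0.003667   0.2631353 ]
 [0.3843275  0.04964055 0.075     ]]
0 [[ 0.65736025 -0.01243292  0.075     ]]
15 [[ 0.64805689 -0.01031782  0.14746933]]
40 [[0.59348272 0.00208951 0.25498053]]
60 [[0.52084387 0.01860381 0.31748711]]
```

>>> servo_tool([
  {"angular":[0,0,4],"xyz":[0,0,-0.6],"claw":4},
  {"angular":[0,0,7.48],"xyz":[0,0,-1.2],"claw":4},
  {"angular":[0,0,7.48],"xyz":[0,0,-1.2],"claw":4},
  {"angular":[0,0,7.48],"xyz":[0,0,-1.2],"claw":4},
  {"angular":[0,0,7.48],"xyz":[0,0,-1.2],"claw":4},
  {"angular":[0,0,7.48],"xyz":[0,0,-1.2],"claw":4},
  {"angular":[0,0,7.48],"xyz":[0,0,-1.2],"claw":4},
  {"angular":[0,0,7.48],"xyz":[0,0,-1.2],"claw":4},
  {"angular":[0,0,7.48],"xyz":[0,0,-1.2],"claw":4},
  {"angular":[0,0,7.48],"xyz":[0,0,-1.2],"claw":4},
  {"angular":[0,0,7.48],"xyz":[0,0,-1.2],"claw":4},
  {"angular":[0,0,7.48],"xyz":[0,0,0],"claw":4},
  {"angular":[0,0,0],"xyz":[0,0,0],"claw":4},
], force=10)

```text
t: 1.4
eef_pos: [0.1915, 0.6472, 0.3744]
ee_rot: [3.141, -0.0, -1.796]
force: [0.0, -0.1, -0.2]
width: 0.04
gripper_force: 0.0
```

>>> servo_tool([
  {"angular":[0,0,0],"xyz":[1.4,-1.4,0],"claw":4},
  {"angular":[0,0,0],"xyz":[2.8,-2.7,0],"claw":4},
  {"angular":[0,0,0],"xyz":[2.8,-2.7,0],"claw":4},
  {"angular":[0,0,0],"xyz":[2.8,-2.7,0],"claw":4},
  {"angular":[0,0,0],"xyz":[2.8,-2.7,0],"claw":4},
  {"angular":[0,0,0],"xyz":[2.8,-2.7,0],"claw":4},
  {"angular":[0,0,0],"xyz":[2.8,-2.7,0],"claw":4},
  {"angular":[0,0,0],"xyz":[2.8,-2.7,0],"claw":4},
  {"angular":[0,0,0],"xyz":[2.8,-2.7,0],"claw":4},
  {"angular":[0,0,0],"xyz":[2.8,-2.7,0],"claw":4},
  {"angular":[0,0,0],"xyz":[2.8,-2.7,0],"claw":4},
  {"angular":[0,0,0],"xyz":[2.8,-2.7,0],"claw":4},
  {"angular":[0,0,0],"xyz":[2.8,-2.7,0],"claw":4},
  {"angular":[0,0,0],"xyz":[2.8,-2.7,0],"claw":4},
  {"angular":[0,0,0],"xyz":[2.8,-2.7,0],"claw":4},
  {"angular":[0,0,0],"xyz":[2.8,-2.7,0],"claw":4},
  {"angular":[0,0,0],"xyz":[2.8,-2.7,0],"claw":4},
  {"angular":[0,0,0],"xyz":[2.8,-2.7,0],"claw":4},
  {"angular":[0,0,0],"xyz":[1.4,-1.4,0],"claw":4},
  {"angular":[0,0,0],"xyz":[0,0,0],"claw":4},
])

```text
t: 3.4
eef_pos: [0.5558, 0.0459, 0.3733]
ee_rot: [3.14, -0.001, -1.793]
force: [-0.4, 0.9, -0.3]
width: 0.0399
gripper_force: 0.0
```

>>> servo_tool([
  {"xyz":[0.85,-0.98,0.5],"angular":[0,0,0],"claw":4},
  {"xyz":[0.85,-0.98,1.5],"angular":[0,0,0],"claw":4},
  {"xyz":[0.85,-0.98,1.5],"angular":[0,0,0],"claw":4},
  {"xyz":[0.85,-0.98,1.5],"angular":[0,0,0],"claw":4},
  {"xyz":[0,0,1.3],"angular":[0,0,0],"claw":4},
  {"xyz":[0,0,0],"angular":[0,0,0],"claw":4},
  {"xyz":[0,0,0],"angular":[0,0,0],"claw":4},
])

```text
t: 4.1
eef_pos: [0.5858, 0.0063, 0.3115]
ee_rot: [3.141, -0.0, -1.793]
force: [-0.1, 0.5, 0.4]
width: 0.0399
gripper_force: 0.0
```

Run:
```python
from h import *
f=snap('side','side1'); s=monitor.get_state(); print(s['eef_pos'],s['force'])
c=f['color'][80:230,250:400]
cv2.imwrite('pics/c3.png',cv2.resize(c,None,fx=4,fy=4,interpolation=cv2.INTER_CUBIC))
```

```text
[0.58607497 0.00645674 0.31213432] [-0.72094844  0.08368585 -0.04413647]
```

View pics/c3.png

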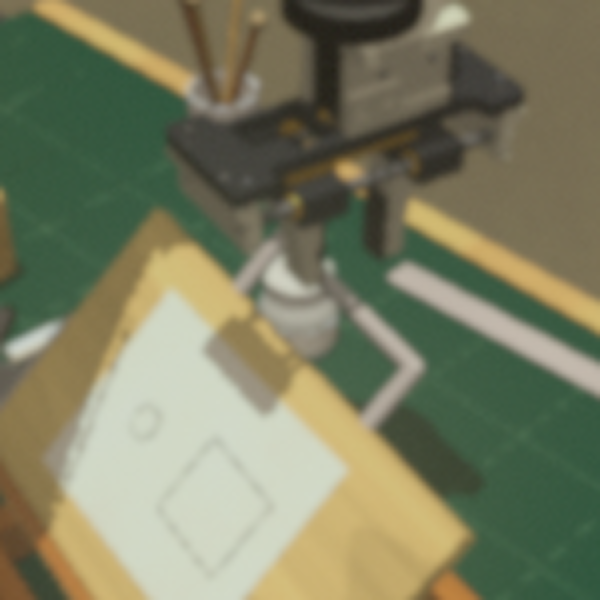

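The fingers stand over the middle of the bar, at crop (300-390,240). Descend and close gently.

>>> servo_tool([
  {"xyz":[0,-0.1,0.6],"angular":[0,0,0],"claw":4},
  {"xyz":[0,0,1],"angular":[0,0,0],"claw":4},
  {"xyz":[0,0,1],"angular":[0,0,0],"claw":4},
  {"xyz":[0,0,1],"angular":[0,0,0],"claw":4},
  {"xyz":[0,0,0.7],"angular":[0,0,0],"claw":4},
  {"xyz":[0,0,0.3],"angular":[0,0,0],"claw":4},
  {"xyz":[0,0,0],"angular":[0,0,0],"claw":4},
  {"xyz":[0,0,0],"angular":[0,0,0],"claw":4},
])

```text
t: 4.95
eef_pos: [0.5871, 0.006, 0.2658]
ee_rot: [-3.141, -0.0, -1.794]
force: [0.3, -0.2, -0.7]
width: 0.0401
gripper_force: 0.0
```

>>> servo_tool([
  {"xyz":[0,0,0],"angular":[0,0,0],"claw":2.5},
  {"xyz":[0,0,0],"angular":[0,0,0],"claw":1.6},
  {"xyz":[0,0,0],"angular":[0,0,0],"claw":1},
  {"xyz":[0,0,0],"angular":[0,0,0],"claw":0.5},
  {"xyz":[0,0,0],"angular":[0,0,0],"claw":0.5},
  {"xyz":[0,0,0],"angular":[0,0,0],"claw":0.5},
], force=25)

```text
t: 5.55
eef_pos: [0.587, 0.006, 0.2657]
ee_rot: [-3.141, 0.0, -1.794]
force: [0.9, -0.1, -0.6]
width: 0.0111
gripper_force: 25.0
```

>>> servo_tool([
  {"xyz":[0,0.1,-0.1],"angular":[0,0,0],"claw":0.5},
  {"xyz":[0,0.2,-0.2],"angular":[0,0,0],"claw":0.5},
  {"xyz":[0,0.2,-0.2],"angular":[0,0,0],"claw":0.5},
  {"xyz":[0,0.2,-0.2],"angular":[0,0,0],"claw":0.5},
  {"xyz":[0,0.2,-0.2],"angular":[0,0,0],"claw":0.5},
  {"xyz":[0,0.2,-0.2],"angular":[0,0,0],"claw":0.5},
  {"xyz":[0,0.1,-0.1],"angular":[0,0,0],"claw":0.5},
  {"xyz":[0,0,0],"angular":[0,0,0],"claw":0.5},
])

```text
t: 6.35
eef_pos: [0.5754, 0.0087, 0.2782]
ee_rot: [-3.14, 0.0, -1.793]
force: [5.3, -0.5, 0.3]
width: 0.0111
gripper_force: 25.0
```

>>> servo_tool([
  {"xyz":[0,0.08,-0.1],"angular":[0,0,0],"claw":0.5},
  {"xyz":[0,0.2,-0.19],"angular":[0,0,0],"claw":0.5},
  {"xyz":[0,0.2,-0.19],"angular":[0,0,0],"claw":0.5},
  {"xyz":[0,0.2,-0.19],"angular":[0,0,0],"claw":0.5},
  {"xyz":[0,0.2,-0.19],"angular":[0,0,0],"claw":0.5},
  {"xyz":[0,0.2,-0.18],"angular":[0,0,0],"claw":0.5},
  {"xyz":[0,0.2,-0.18],"angular":[0,0,0],"claw":0.5},
  {"xyz":[0,0.2,-0.17],"angular":[0,0,0],"claw":0.5},
  {"xyz":[0,0.2,-0.17],"angular":[0,0,0],"claw":0.5},
  {"xyz":[0,0.2,-0.17],"angular":[0,0,0],"claw":0.5},
  {"xyz":[0,0.2,-0.16],"angular":[0,0,0],"claw":0.5},
  {"xyz":[0,0.2,-0.16],"angular":[0,0,0],"claw":0.5},
  {"xyz":[0,0.1,-0.08],"angular":[0,0,0],"claw":0.5},
  {"xyz":[0,0,0],"angular":[0,0,0],"claw":0.5},
])

```text
t: 7.75
eef_pos: [0.5524, 0.0139, 0.2996]
ee_rot: [-3.14, 0.0, -1.793]
force: [5.9, -1.6, 2.7]
width: 0.0111
gripper_force: 25.0
```

```bash
cat > st.py <<'E'
from fit import *
s=monitor.get_state(); p=np.load('p.npy'); u=np.array([np.cos(p[2]),np.sin(p[2])])
e=s['eef_pos']; r=(e[:2]-p[:2])@u; z=e[2]-.003-.075; a=np.arctan2(z,r); F=s['force']; Fr=F[:2]@u
print('slope %.2f rad %.1f mm  Ftan(up on tool) %.2f Frad %.2f lat %.2f'%(np.degrees(a),1e3*np.hypot(r,z),-Fr*np.sin(a)+F[2]*np.cos(a),Fr*np.cos(a)+F[2]*np.sin(a),F[:2]@[-u[1],u[0]]),s['moment'].round(2),s['t'])
E
python3 st.py
```

```text
slope 52.21 rad 280.4 mm  Ftan(up on tool) -3.21 Frad 5.87 lat -0.21 [-0.55 -2.15 -0.04] 7.75
```

>>> servo_tool([
  {"xyz":[0,0.07,-0.06],"angular":[0,0,0],"claw":0.5},
  {"xyz":[0,0.15,-0.13],"angular":[0,0,0],"claw":0.5},
  {"xyz":[0,0.15,-0.12],"angular":[0,0,0],"claw":0.5},
  {"xyz":[0,0.15,-0.12],"angular":[0,0,0],"claw":0.5},
  {"xyz":[0,0.15,-0.12],"angular":[0,0,0],"claw":0.5},
  {"xyz":[0,0.12,-0.1],"angular":[0,0,0],"claw":0.5},
  {"xyz":[0,0.06,-0.05],"angular":[0,0,0],"claw":0.5},
  {"xyz":[0,0,0],"angular":[0,0,0],"claw":0.5},
])

```text
t: 8.55
eef_pos: [0.544, 0.0159, 0.3063]
ee_rot: [-3.141, 0.0, -1.794]
force: [4.4, -1.9, 2.9]
width: 0.011
gripper_force: 25.0
```

```bash
python3 st.py
```

```text
slope 54.44 rad 280.6 mm  Ftan(up on tool) -2.19 Frad 5.07 lat -0.82 [-0.38 -2.01 -0.03] 8.55
```

>>> servo_tool([
  {"xyz":[0,0.06,-0.04],"angular":[0,0,0],"claw":0.5},
  {"xyz":[0,0.06,-0.04],"angular":[0,0,0],"claw":0.5},
  {"xyz":[0,0,0],"angular":[0,0,0],"claw":0.5},
])

```text
t: 8.85
eef_pos: [0.5429, 0.0161, 0.3071]
ee_rot: [-3.14, 0.0, -1.794]
force: [5.3, -1.0, 2.4]
width: 0.0109
gripper_force: 25.0
```

```bash
python3 st.py
```

```text
slope 54.72 rad 280.6 mm  Ftan(up on tool) -3.06 Frad 5.07 lat 0.16 [-0.45 -2.11 -0.06] 8.85
```

>>> servo_tool([
  {"xyz":[0,0.06,-0.04],"angular":[0,0,0],"claw":0.5},
  {"xyz":[0,0.06,-0.04],"angular":[0,0,0],"claw":0.5},
  {"xyz":[0,0,0],"angular":[0,0,0],"claw":0.5},
])

```text
t: 9.15
eef_pos: [0.5418, 0.0164, 0.3079]
ee_rot: [-3.14, 0.0, -1.794]
force: [4.1, -1.1, 3.2]
width: 0.011
gripper_force: 25.0
```

```bash
python3 st.py
```

```text
slope 55.01 rad 280.7 mm  Ftan(up on tool) -1.63 Frad 5.00 lat -0.21 [-0.48 -2.15 -0.09] 9.15
```

>>> servo_tool([
  {"xyz":[0,0.08,-0.06],"angular":[0,0,0],"claw":0.5},
  {"xyz":[0,0.08,-0.06],"angular":[0,0,0],"claw":0.5},
  {"xyz":[0,0,0],"angular":[0,0,0],"claw":0.5},
])

```text
t: 9.45
eef_pos: [0.5402, 0.0167, 0.3091]
ee_rot: [-3.14, 0.0, -1.793]
force: [4.9, -1.7, 2.4]
width: 0.0111
gripper_force: 25.0
```

```bash
python3 st.py
```

```text
slope 55.43 rad 280.7 mm  Ftan(up on tool) -2.87 Frad 4.88 lat -0.56 [-0.43 -2.15 -0.04] 9.45
```

>>> servo_tool([
  {"xyz":[0,0.08,-0.06],"angular":[0,0,0],"claw":0.5},
  {"xyz":[0,0.08,-0.06],"angular":[0,0,0],"claw":0.5},
  {"xyz":[0,0,0],"angular":[0,0,0],"claw":0.5},
])

```text
t: 9.75
eef_pos: [0.5386, 0.0171, 0.3103]
ee_rot: [-3.141, 0.0, -1.793]
force: [5.1, -1.5, 1.6]
width: 0.0112
gripper_force: 25.0
```

```bash
python3 st.py
```

```text
slope 55.84 rad 280.7 mm  Ftan(up on tool) -3.49 Frad 4.33 lat -0.35 [-0.34 -2.13 -0.07] 9.75
```

>>> servo_tool([
  {"xyz":[0,0.08,-0.06],"angular":[0,0,0],"claw":0.5},
  {"xyz":[0,0.09,-0.06],"angular":[0,0,0],"claw":0.5},
  {"xyz":[0,0.09,-0.05],"angular":[0,0,0],"claw":0.5},
  {"xyz":[0,0,0],"angular":[0,0,0],"claw":0.5},
])

```text
t: 10.15
eef_pos: [0.5361, 0.0177, 0.3121]
ee_rot: [-3.14, 0.0, -1.793]
force: [4.4, -2.0, 3.0]
width: 0.011
gripper_force: 25.0
```

```bash
python3 st.py
```

```text
slope 56.47 rad 280.8 mm  Ftan(up on tool) -2.31 Frad 5.09 lat -0.95 [-0.42 -2.14 -0.02] 10.15
```

>>> servo_tool([
  {"xyz":[0,0.08,-0.05],"angular":[0,0,0],"claw":0.5},
  {"xyz":[0,0.16,-0.1],"angular":[0,0,0],"claw":0.5},
  {"xyz":[0,0.16,-0.1],"angular":[0,0,0],"claw":0.5},
  {"xyz":[0,0.16,-0.1],"angular":[0,0,0],"claw":0.5},
  {"xyz":[0,0.16,-0.1],"angular":[0,0,0],"claw":0.5},
  {"xyz":[0,0.16,-0.1],"angular":[0,0,0],"claw":0.5},
  {"xyz":[0,0.08,-0.05],"angular":[0,0,0],"claw":0.5},
  {"xyz":[0,0,0],"angular":[0,0,0],"claw":0.5},
])

```text
t: 10.95
eef_pos: [0.5269, 0.0198, 0.3184]
ee_rot: [-3.14, 0.001, -1.793]
force: [5.2, -1.3, 3.3]
width: 0.0112
gripper_force: 25.0
```

```bash
python3 st.py
```

```text
slope 58.79 rad 281.0 mm  Ftan(up on tool) -2.84 Frad 5.64 lat -0.09 [-0.34 -2.17 -0.04] 10.95
```

>>> servo_tool([
  {"xyz":[0,0.08,-0.05],"angular":[0,0,0],"claw":0.5},
  {"xyz":[0,0.09,-0.06],"angular":[0,0,0],"claw":0.5},
  {"xyz":[0,0,0],"angular":[0,0,0],"claw":0.5},
])

```text
t: 11.25
eef_pos: [0.5252, 0.0202, 0.3194]
ee_rot: [-3.14, 0.001, -1.793]
force: [5.3, -1.3, 4.1]
width: 0.0114
gripper_force: 25.0
```

```bash
python3 st.py
```

```text
slope 59.20 rad 281.1 mm  Ftan(up on tool) -2.57 Frad 6.35 lat -0.09 [-0.41 -2.13 -0.08] 11.25
```

>>> servo_tool([
  {"xyz":[0,0.08,-0.05],"angular":[0,0,0],"claw":0.5},
  {"xyz":[0,0.08,-0.05],"angular":[0,0,0],"claw":0.5},
  {"xyz":[0,0,0],"angular":[0,0,0],"claw":0.5},
])

```text
t: 11.55
eef_pos: [0.5237, 0.0205, 0.3204]
ee_rot: [-3.14, 0.001, -1.793]
force: [5.1, -1.7, 3.3]
width: 0.0108
gripper_force: 25.0
```

```bash
python3 st.py
```

```text
slope 59.58 rad 281.1 mm  Ftan(up on tool) -2.90 Frad 5.52 lat -0.49 [-0.35 -2.13 -0.05] 11.55
```

>>> servo_tool([
  {"xyz":[0,0.08,-0.05],"angular":[0,0,0],"claw":0.5},
  {"xyz":[0,0.08,-0.05],"angular":[0,0,0],"claw":0.5},
  {"xyz":[0,0,0],"angular":[0,0,0],"claw":0.5},
])

```text
t: 11.85
eef_pos: [0.5221, 0.0209, 0.3214]
ee_rot: [-3.14, 0.001, -1.793]
force: [6.2, -1.1, 3.7]
width: 0.011
gripper_force: 25.0
```

```bash
python3 st.py
```

```text
slope 59.97 rad 281.2 mm  Ftan(up on tool) -3.59 Frad 6.32 lat 0.28 [-0.39 -2.16  0.01] 11.85
```

>>> servo_tool([
  {"xyz":[0,0.09,-0.04],"angular":[0,0,0],"claw":0.5},
  {"xyz":[0,0.09,-0.04],"angular":[0,0,0],"claw":0.5},
  {"xyz":[0,0,0],"angular":[0,0,0],"claw":0.5},
])

```text
t: 12.15
eef_pos: [0.5205, 0.0212, 0.3224]
ee_rot: [-3.139, 0.001, -1.793]
force: [5.2, -1.8, 4.6]
width: 0.0112
gripper_force: 25.0
```

```bash
python3 st.py
```

```text
slope 60.36 rad 281.2 mm  Ftan(up on tool) -2.47 Frad 6.68 lat -0.62 [-0.41 -2.25  0.  ] 12.15
```

>>> servo_tool([
  {"xyz":[0,0.09,-0.04],"angular":[0,0,0],"claw":0.5},
  {"xyz":[0,0.09,-0.04],"angular":[0,0,0],"claw":0.5},
  {"xyz":[0,0,0],"angular":[0,0,0],"claw":0.5},
])

```text
t: 12.45
eef_pos: [0.5188, 0.0216, 0.3234]
ee_rot: [-3.139, 0.001, -1.793]
force: [5.7, -1.1, 4.6]
width: 0.011
gripper_force: 25.0
```

```bash
python3 st.py
```

```text
slope 60.75 rad 281.2 mm  Ftan(up on tool) -2.81 Frad 6.88 lat 0.23 [-0.48 -2.31 -0.03] 12.45
```

>>> servo_tool([
  {"xyz":[0,0.08,-0.05],"angular":[0,0,0],"claw":0.5},
  {"xyz":[0,0.08,-0.05],"angular":[0,0,0],"claw":0.5},
  {"xyz":[0,0,0],"angular":[0,0,0],"claw":0.5},
])

```text
t: 12.75
eef_pos: [0.5173, 0.022, 0.3243]
ee_rot: [-3.139, 0.001, -1.793]
force: [5.8, -1.6, 4.4]
width: 0.011
gripper_force: 25.0
```

```bash
python3 st.py
```

```text
slope 61.14 rad 281.3 mm  Ftan(up on tool) -3.17 Frad 6.81 lat -0.31 [-0.42 -2.18 -0.01] 12.75
```

>>> servo_tool([
  {"xyz":[0,0.08,-0.05],"angular":[0,0,0],"claw":0.5},
  {"xyz":[0,0.09,-0.05],"angular":[0,0,0],"claw":0.5},
  {"xyz":[0,0,0],"angular":[0,0,0],"claw":0.5},
])

```text
t: 13.05
eef_pos: [0.5156, 0.0224, 0.3253]
ee_rot: [-3.139, 0.001, -1.793]
force: [5.1, -0.5, 4.8]
width: 0.0109
gripper_force: 25.0
```

```bash
python3 st.py
python3 - <<'E'
from h import *
f=snap('side','side2'); snap('top','top2')
c=f['color'][100:300,220:420]
cv2.imwrite('pics/c4.png',cv2.resize(c,None,fx=3,fy=3,interpolation=cv2.INTER_CUBIC))
E
```

```text
slope 61.54 rad 281.3 mm  Ftan(up on tool) -2.16 Frad 6.67 lat 0.68 [-0.37 -2.23 -0.07] 13.05
```

View pics/c4.png

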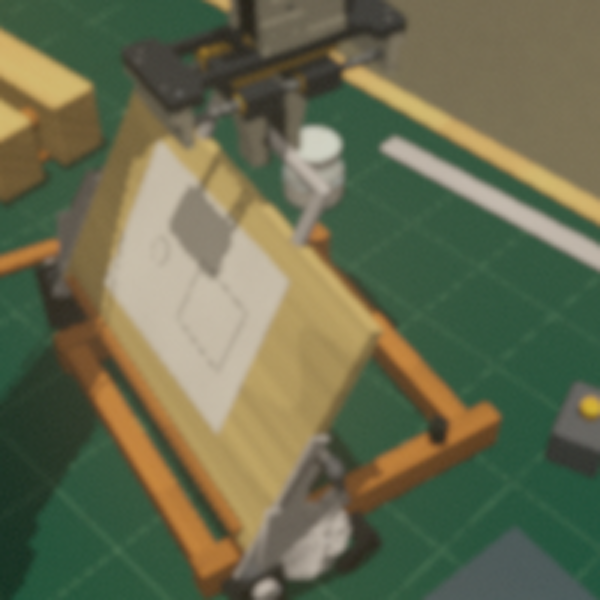

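The board is up at about 61.5°, with the bar still held between the fingers at crop (270,140). There is no stop yet, so the shift is about +4°, the trip about 63.2° and the stop about 65°.

>>> servo_tool([
  {"xyz":[0,0.08,-0.05],"angular":[0,0,0],"claw":0.5},
  {"xyz":[0,0.12,-0.07],"angular":[0,0,0],"claw":0.5},
  {"xyz":[0,0.12,-0.07],"angular":[0,0,0],"claw":0.5},
  {"xyz":[0,0.12,-0.07],"angular":[0,0,0],"claw":0.5},
  {"xyz":[0,0.12,-0.07],"angular":[0,0,0],"claw":0.5},
  {"xyz":[0,0.12,-0.06],"angular":[0,0,0],"claw":0.5},
  {"xyz":[0,0.12,-0.06],"angular":[0,0,0],"claw":0.5},
  {"xyz":[0,0.08,-0.04],"angular":[0,0,0],"claw":0.5},
  {"xyz":[0,0,0],"angular":[0,0,0],"claw":0.5},
])

```text
t: 14.05
eef_pos: [0.5069, 0.0244, 0.3302]
ee_rot: [-3.139, 0.001, -1.793]
force: [5.3, -0.4, 5.5]
width: 0.0111
gripper_force: 25.0
```

```bash
python3 st.py
```

```text
slope 63.61 rad 281.5 mm  Ftan(up on tool) -2.27 Frad 7.32 lat 0.78 [-0.32 -2.15 -0.04] 14.05
```

>>> servo_tool([
  {"xyz":[0,0.08,-0.04],"angular":[0,0,0],"claw":0.5},
  {"xyz":[0,0.08,-0.04],"angular":[0,0,0],"claw":0.5},
  {"xyz":[0,0,0],"angular":[0,0,0],"claw":0.5},
])

```text
t: 14.35
eef_pos: [0.5053, 0.0247, 0.3309]
ee_rot: [-3.14, 0.001, -1.793]
force: [5.0, -0.5, 4.3]
width: 0.0111
gripper_force: 25.0
```

```bash
python3 st.py
```

```text
slope 63.98 rad 281.5 mm  Ftan(up on tool) -2.59 Frad 6.02 lat 0.65 [-0.25 -2.15 -0.03] 14.35
```

>>> servo_tool([
  {"xyz":[0,0.07,-0.04],"angular":[0,0,0],"claw":0.5},
  {"xyz":[0,0.07,-0.04],"angular":[0,0,0],"claw":0.5},
  {"xyz":[0,0,0],"angular":[0,0,0],"claw":0.5},
])

```text
t: 14.65
eef_pos: [0.5039, 0.025, 0.3316]
ee_rot: [-3.14, 0.001, -1.793]
force: [3.9, -1.4, 6.0]
width: 0.0107
gripper_force: 25.0
```

```bash
python3 st.py
```

```text
slope 64.30 rad 281.5 mm  Ftan(up on tool) -1.13 Frad 7.16 lat -0.51 [-0.26 -2.18 -0.01] 14.65
```

>>> servo_tool([
  {"xyz":[0,0.05,-0.03],"angular":[0,0,0],"claw":0.5},
  {"xyz":[0,0.05,-0.03],"angular":[0,0,0],"claw":0.5},
  {"xyz":[0,0,0],"angular":[0,0,0],"claw":0.5},
])

```text
t: 14.95
eef_pos: [0.5029, 0.0253, 0.3321]
ee_rot: [-3.14, 0.001, -1.793]
force: [5.9, -0.4, 5.0]
width: 0.0115
gripper_force: 25.0
```

```bash
python3 st.py
```

```text
slope 64.54 rad 281.4 mm  Ftan(up on tool) -3.14 Frad 6.98 lat 0.94 [-0.13 -2.06 -0.07] 14.95
```

>>> servo_tool([
  {"xyz":[0,-0.12,0.05],"angular":[0,0,0],"claw":0.5},
  {"xyz":[0,-0.25,0.11],"angular":[0,0,0],"claw":0.5},
  {"xyz":[0,-0.25,0.12],"angular":[0,0,0],"claw":0.5},
  {"xyz":[0,-0.25,0.13],"angular":[0,0,0],"claw":0.5},
  {"xyz":[0,-0.25,0.13],"angular":[0,0,0],"claw":0.5},
  {"xyz":[0,-0.25,0.13],"angular":[0,0,0],"claw":0.5},
  {"xyz":[0,-0.25,0.14],"angular":[0,0,0],"claw":0.5},
  {"xyz":[0,-0.25,0.14],"angular":[0,0,0],"claw":0.5},
  {"xyz":[0,-0.25,0.14],"angular":[0,0,0],"claw":0.5},
  {"xyz":[0,-0.25,0.15],"angular":[0,0,0],"claw":0.5},
  {"xyz":[0,-0.25,0.15],"angular":[0,0,0],"claw":0.5},
  {"xyz":[0,-0.25,0.15],"angular":[0,0,0],"claw":0.5},
  {"xyz":[0,-0.25,0.16],"angular":[0,0,0],"claw":0.5},
  {"xyz":[0,-0.25,0.16],"angular":[0,0,0],"claw":0.5},
  {"xyz":[0,-0.25,0.16],"angular":[0,0,0],"claw":0.5},
  {"xyz":[0,-0.25,0.17],"angular":[0,0,0],"claw":0.5},
  {"xyz":[0,-0.25,0.17],"angular":[0,0,0],"claw":0.5},
  {"xyz":[0,-0.25,0.17],"angular":[0,0,0],"claw":0.5},
  {"xyz":[0,-0.2,0.14],"angular":[0,0,0],"claw":0.5},
  {"xyz":[0,-0.1,0.07],"angular":[0,0,0],"claw":0.5},
])

```text
t: 16.95
eef_pos: [0.5478, 0.0149, 0.3035]
ee_rot: [3.141, -0.0, -1.794]
force: [3.4, 1.9, 3.3]
width: 0.011
gripper_force: 25.0
```

```bash
python3 st.py
```

```text
slope 53.45 rad 280.7 mm  Ftan(up on tool) -0.36 Frad 4.34 lat 2.57 [ 0.72 -1.3   0.03] 16.95
```

>>> servo_tool([
  {"xyz":[0,-0.08,0.06],"angular":[0,0,0],"claw":0.5},
  {"xyz":[0,-0.12,0.08],"angular":[0,0,0],"claw":0.5},
  {"xyz":[0,-0.12,0.08],"angular":[0,0,0],"claw":0.5},
  {"xyz":[0,-0.08,0.06],"angular":[0,0,0],"claw":0.5},
  {"xyz":[0,0,0],"angular":[0,0,0],"claw":0.5},
])

```text
t: 17.45
eef_pos: [0.5515, 0.014, 0.3006]
ee_rot: [3.14, -0.0, -1.794]
force: [2.2, 3.9, -0.0]
width: 0.0111
gripper_force: 25.0
```

```bash
python3 st.py
```

```text
slope 52.49 rad 280.6 mm  Ftan(up on tool) -1.04 Frad 0.75 lat 4.27 [ 1.1  -0.79 -0.01] 17.45
```

>>> servo_tool([
  {"xyz":[0,-0.08,0.06],"angular":[0,0,0],"claw":0.5},
  {"xyz":[0,-0.08,0.06],"angular":[0,0,0],"claw":0.5},
  {"xyz":[0,0,0],"angular":[0,0,0],"claw":0.5},
])

```text
t: 17.75
eef_pos: [0.553, 0.0136, 0.2995]
ee_rot: [3.141, -0.0, -1.794]
force: [2.2, 3.4, -1.8]
width: 0.011
gripper_force: 25.0
```

```bash
python3 st.py
```

```text
slope 52.09 rad 280.7 mm  Ftan(up on tool) -2.20 Frad -0.63 lat 3.83 [ 1.24 -0.41 -0.09] 17.75
```

>>> servo_tool([
  {"xyz":[0,-0.08,0.06],"angular":[0,0,0],"claw":0.5},
  {"xyz":[0,-0.08,0.06],"angular":[0,0,0],"claw":0.5},
  {"xyz":[0,0,0],"angular":[0,0,0],"claw":0.5},
])

```text
t: 18.05
eef_pos: [0.5546, 0.0133, 0.2982]
ee_rot: [3.141, -0.0, -1.794]
force: [1.0, 3.6, -3.1]
width: 0.0112
gripper_force: 25.0
```

```bash
python3 st.py
```

```text
slope 51.68 rad 280.7 mm  Ftan(up on tool) -2.06 Frad -2.33 lat 3.74 [ 1.43 -0.09 -0.01] 18.05
```

>>> servo_tool([
  {"xyz":[0,-0.08,0.06],"angular":[0,0,0],"claw":0.5},
  {"xyz":[0,-0.08,0.06],"angular":[0,0,0],"claw":0.5},
  {"xyz":[0,0,0],"angular":[0,0,0],"claw":0.5},
])

```text
t: 18.35
eef_pos: [0.5561, 0.0129, 0.2971]
ee_rot: [3.141, -0.0, -1.794]
force: [-0.9, 2.9, -5.6]
width: 0.0112
gripper_force: 25.0
```

```bash
python3 st.py
```

```text
slope 51.27 rad 280.8 mm  Ftan(up on tool) -2.34 Frad -5.31 lat 2.63 [ 1.56  0.31 -0.  ] 18.35
```

Weight stays on the hand well below where the top notch sits, so the pawl has tripped. Continue down.

```bash
cat > arc.py <<'E'
import sys; from fit import *
s=monitor.get_state(); p=np.load('p.npy'); u=np.array([np.cos(p[2]),np.sin(p[2])]); e=s['eef_pos']
r0=(e[:2]-p[:2])@u; z0=e[2]-.078; R0=np.hypot(r0,z0); a0=np.arctan2(z0,r0)
R1=float(sys.argv[1])/1e3; prev=a0
for k,t in enumerate(sys.argv[2:]):
    a=np.radians(float(t)); R=R0+(R1-R0)*(k+1)/len(sys.argv[2:])
    r,z=R*np.cos(a),R*np.sin(a); print(t,'dy %.2f dz %.2f cm'%(-(r-r0)*100,-(z-z0)*100)); r0,z0=r,z
E
python3 arc.py 280 45 40 35 30 25 20 15 10 5 2 0
```

```text
45 dy -2.28 dz 2.06 cm
40 dy -1.65 dz 1.81 cm
35 dy -1.48 dz 1.95 cm
30 dy -1.31 dz 2.07 cm
25 dy -1.12 dz 2.17 cm
20 dy -0.93 dz 2.26 cm
15 dy -0.73 dz 2.33 cm
10 dy -0.52 dz 2.39 cm
5 dy -0.31 dz 2.42 cm
2 dy -0.08 dz 1.46 cm
0 dy -0.01 dz 0.98 cm
```

>>> servo_tool([
  {"xyz":[0,-0.1,0.1],"angular":[0,0,0],"claw":0.5},
  {"xyz":[0,-0.21,0.19],"angular":[0,0,0],"claw":0.5},
  {"xyz":[0,-0.21,0.19],"angular":[0,0,0],"claw":0.5},
  {"xyz":[0,-0.21,0.19],"angular":[0,0,0],"claw":0.5},
  {"xyz":[0,-0.21,0.2],"angular":[0,0,0],"claw":0.5},
  {"xyz":[0,-0.21,0.2],"angular":[0,0,0],"claw":0.5},
  {"xyz":[0,-0.21,0.2],"angular":[0,0,0],"claw":0.5},
  {"xyz":[0,-0.21,0.2],"angular":[0,0,0],"claw":0.5},
  {"xyz":[0,-0.21,0.21],"angular":[0,0,0],"claw":0.5},
  {"xyz":[0,-0.21,0.21],"angular":[0,0,0],"claw":0.5},
  {"xyz":[0,-0.2,0.21],"angular":[0,0,0],"claw":0.5},
  {"xyz":[0,-0.2,0.21],"angular":[0,0,0],"claw":0.5},
  {"xyz":[0,-0.19,0.2],"angular":[0,0,0],"claw":0.5},
  {"xyz":[0,-0.19,0.2],"angular":[0,0,0],"claw":0.5},
  {"xyz":[0,-0.19,0.21],"angular":[0,0,0],"claw":0.5},
  {"xyz":[0,-0.19,0.21],"angular":[0,0,0],"claw":0.5},
  {"xyz":[0,-0.18,0.21],"angular":[0,0,0],"claw":0.5},
  {"xyz":[0,-0.18,0.21],"angular":[0,0,0],"claw":0.5},
  {"xyz":[0,-0.17,0.19],"angular":[0,0,0],"claw":0.5},
  {"xyz":[0,-0.08,0.1],"angular":[0,0,0],"claw":0.5},
])

```text
t: 20.35
eef_pos: [0.5935, 0.0044, 0.2591]
ee_rot: [-3.141, -0.0, -1.794]
force: [3.8, -2.0, 1.7]
width: 0.0114
gripper_force: 25.0
```

```bash
python3 st.py;python3 arc.py 279.6 35 30 25
```

```text
slope 40.24 rad 280.4 mm  Ftan(up on tool) -1.39 Frad 4.26 lat -1.08 [-0.57 -1.28 -0.06] 20.35
35 dy -1.55 dz 2.05 cm
30 dy -1.29 dz 2.07 cm
25 dy -1.10 dz 2.18 cm
```

>>> servo_tool([
  {"xyz":[0,-0.1,0.1],"angular":[0,0,0],"claw":0.5},
  {"xyz":[0,-0.17,0.21],"angular":[0,0,0],"claw":0.5},
  {"xyz":[0,-0.17,0.21],"angular":[0,0,0],"claw":0.5},
  {"xyz":[0,-0.17,0.21],"angular":[0,0,0],"claw":0.5},
  {"xyz":[0,-0.17,0.22],"angular":[0,0,0],"claw":0.5},
  {"xyz":[0,-0.16,0.22],"angular":[0,0,0],"claw":0.5},
  {"xyz":[0,-0.16,0.22],"angular":[0,0,0],"claw":0.5},
  {"xyz":[0,-0.16,0.22],"angular":[0,0,0],"claw":0.5},
  {"xyz":[0,-0.16,0.22],"angular":[0,0,0],"claw":0.5},
  {"xyz":[0,-0.16,0.22],"angular":[0,0,0],"claw":0.5},
  {"xyz":[0,-0.15,0.22],"angular":[0,0,0],"claw":0.5},
  {"xyz":[0,-0.15,0.22],"angular":[0,0,0],"claw":0.5},
  {"xyz":[0,-0.15,0.22],"angular":[0,0,0],"claw":0.5},
  {"xyz":[0,-0.15,0.23],"angular":[0,0,0],"claw":0.5},
  {"xyz":[0,-0.14,0.23],"angular":[0,0,0],"claw":0.5},
  {"xyz":[0,-0.14,0.23],"angular":[0,0,0],"claw":0.5},
  {"xyz":[0,-0.14,0.23],"angular":[0,0,0],"claw":0.5},
  {"xyz":[0,-0.13,0.23],"angular":[0,0,0],"claw":0.5},
  {"xyz":[0,-0.13,0.23],"angular":[0,0,0],"claw":0.5},
  {"xyz":[0,-0.07,0.12],"angular":[0,0,0],"claw":0.5},
])

```text
t: 22.35
eef_pos: [0.6216, -0.002, 0.2167]
ee_rot: [3.141, -0.0, -1.794]
force: [1.3, -3.2, -1.1]
width: 0.011
gripper_force: 25.0
```

```bash
python3 st.py;python3 arc.py 280 25 20 17
```

```text
slope 29.73 rad 279.6 mm  Ftan(up on tool) -1.91 Frad 1.18 lat -2.89 [-1.16 -0.6   0.  ] 22.35
25 dy -1.07 dz 2.04 cm
20 dy -0.95 dz 2.25 cm
17 dy -0.48 dz 1.39 cm
```

>>> servo_tool([
  {"xyz":[0,-0.07,0.12],"angular":[0,0,0],"claw":0.5},
  {"xyz":[0,-0.13,0.24],"angular":[0,0,0],"claw":0.5},
  {"xyz":[0,-0.13,0.24],"angular":[0,0,0],"claw":0.5},
  {"xyz":[0,-0.13,0.25],"angular":[0,0,0],"claw":0.5},
  {"xyz":[0,-0.13,0.25],"angular":[0,0,0],"claw":0.5},
  {"xyz":[0,-0.13,0.25],"angular":[0,0,0],"claw":0.5},
  {"xyz":[0,-0.12,0.25],"angular":[0,0,0],"claw":0.5},
  {"xyz":[0,-0.12,0.25],"angular":[0,0,0],"claw":0.5},
  {"xyz":[0,-0.12,0.25],"angular":[0,0,0],"claw":0.5},
  {"xyz":[0,-0.12,0.26],"angular":[0,0,0],"claw":0.5},
  {"xyz":[0,-0.11,0.26],"angular":[0,0,0],"claw":0.5},
  {"xyz":[0,-0.11,0.26],"angular":[0,0,0],"claw":0.5},
  {"xyz":[0,-0.11,0.26],"angular":[0,0,0],"claw":0.5},
  {"xyz":[0,-0.1,0.26],"angular":[0,0,0],"claw":0.5},
  {"xyz":[0,-0.1,0.26],"angular":[0,0,0],"claw":0.5},
  {"xyz":[0,-0.1,0.26],"angular":[0,0,0],"claw":0.5},
  {"xyz":[0,-0.1,0.26],"angular":[0,0,0],"claw":0.5},
  {"xyz":[0,-0.09,0.26],"angular":[0,0,0],"claw":0.5},
  {"xyz":[0,-0.09,0.26],"angular":[0,0,0],"claw":0.5},
  {"xyz":[0,-0.05,0.13],"angular":[0,0,0],"claw":0.5},
])

```text
t: 24.35
eef_pos: [0.6429, -0.0068, 0.1685]
ee_rot: [-3.142, -0.0, -1.794]
force: [0.3, -4.4, -1.7]
width: 0.0109
gripper_force: 25.0
```

```bash
python3 st.py;python3 arc.py 279.6 15 10 7 5 3 1
```

```text
slope 18.88 rad 279.7 mm  Ftan(up on tool) -2.02 Frad 0.62 lat -4.25 [-1.66 -0.02  0.03] 24.35
15 dy -0.55 dz 1.81 cm
10 dy -0.53 dz 2.38 cm
7 dy -0.22 dz 1.45 cm
5 dy -0.10 dz 0.97 cm
3 dy -0.07 dz 0.97 cm
1 dy -0.03 dz 0.98 cm
```

>>> servo_tool([
  {"xyz":[0.01,-0.04,0.13],"angular":[0,0,0],"claw":0.5},
  {"xyz":[0.01,-0.08,0.26],"angular":[0,0,0],"claw":0.5},
  {"xyz":[0.01,-0.08,0.26],"angular":[0,0,0],"claw":0.5},
  {"xyz":[0.01,-0.08,0.26],"angular":[0,0,0],"claw":0.5},
  {"xyz":[0.01,-0.08,0.26],"angular":[0,0,0],"claw":0.5},
  {"xyz":[0,-0.07,0.27],"angular":[0,0,0],"claw":0.5},
  {"xyz":[0,-0.07,0.27],"angular":[0,0,0],"claw":0.5},
  {"xyz":[0,-0.07,0.27],"angular":[0,0,0],"claw":0.5},
  {"xyz":[0,-0.07,0.27],"angular":[0,0,0],"claw":0.5},
  {"xyz":[0,-0.06,0.27],"angular":[0,0,0],"claw":0.5},
  {"xyz":[0,-0.06,0.27],"angular":[0,0,0],"claw":0.5},
  {"xyz":[0,-0.06,0.27],"angular":[0,0,0],"claw":0.5},
  {"xyz":[0,-0.06,0.27],"angular":[0,0,0],"claw":0.5},
  {"xyz":[0,-0.06,0.27],"angular":[0,0,0],"claw":0.5},
  {"xyz":[0,-0.05,0.27],"angular":[0,0,0],"claw":0.5},
  {"xyz":[0,-0.05,0.27],"angular":[0,0,0],"claw":0.5},
  {"xyz":[0,-0.05,0.27],"angular":[0,0,0],"claw":0.5},
  {"xyz":[0,-0.05,0.27],"angular":[0,0,0],"claw":0.5},
  {"xyz":[0,-0.04,0.25],"angular":[0,0,0],"claw":0.5},
  {"xyz":[0,-0.02,0.12],"angular":[0,0,0],"claw":0.5},
])

```text
t: 26.35
eef_pos: [0.6544, -0.0097, 0.1179]
ee_rot: [3.142, 0.0, -1.794]
force: [2.9, 1.9, -2.3]
width: 0.0111
gripper_force: 25.0
```

```bash
python3 st.py;python3 arc.py 279.6  5 3 1 0 -1
```

```text
slope 8.22 rad 279.3 mm  Ftan(up on tool) -2.61 Frad 2.02 lat 2.47 [ 0.59 -1.07  0.02] 26.35
5 dy -0.19 dz 1.56 cm
3 dy -0.07 dz 0.97 cm
1 dy -0.04 dz 0.97 cm
0 dy -0.01 dz 0.49 cm
-1 dy -0.00 dz 0.49 cm
```

>>> servo_tool([
  {"xyz":[0,-0.02,0.1],"angular":[0,0,0],"claw":0.5},
  {"xyz":[0,-0.03,0.2],"angular":[0,0,0],"claw":0.5},
  {"xyz":[0,-0.03,0.2],"angular":[0,0,0],"claw":0.5},
  {"xyz":[0,-0.02,0.2],"angular":[0,0,0],"claw":0.5},
  {"xyz":[0,-0.02,0.2],"angular":[0,0,0],"claw":0.5},
  {"xyz":[0,-0.02,0.2],"angular":[0,0,0],"claw":0.5},
  {"xyz":[0,-0.02,0.2],"angular":[0,0,0],"claw":0.5},
  {"xyz":[0,-0.02,0.2],"angular":[0,0,0],"claw":0.5},
  {"xyz":[0,-0.02,0.2],"angular":[0,0,0],"claw":0.5},
  {"xyz":[0,-0.02,0.2],"angular":[0,0,0],"claw":0.5},
  {"xyz":[0,-0.02,0.2],"angular":[0,0,0],"claw":0.5},
  {"xyz":[0,-0.02,0.2],"angular":[0,0,0],"claw":0.5},
  {"xyz":[0,-0.01,0.2],"angular":[0,0,0],"claw":0.5},
  {"xyz":[0,-0.01,0.2],"angular":[0,0,0],"claw":0.5},
  {"xyz":[0,-0.01,0.2],"angular":[0,0,0],"claw":0.5},
  {"xyz":[0,-0.01,0.2],"angular":[0,0,0],"claw":0.5},
  {"xyz":[0,-0.01,0.15],"angular":[0,0,0],"claw":0.5},
  {"xyz":[0,0,0],"angular":[0,0,0],"claw":0.5},
])

```text
t: 28.15
eef_pos: [0.6571, -0.0104, 0.0854]
ee_rot: [3.141, -0.0, -1.794]
force: [0.2, 4.7, -3.8]
width: 0.0113
gripper_force: 25.0
```

```bash
python3 st.py
```

```text
slope 1.51 rad 279.4 mm  Ftan(up on tool) -3.77 Frad -0.94 lat 4.65 [ 1.83  0.01 -0.06] 28.15
```

>>> servo_tool([
  {"xyz":[0,0,0.1],"angular":[0,0,0],"claw":0.5},
  {"xyz":[0,0,0.1],"angular":[0,0,0],"claw":0.5},
  {"xyz":[0,0,0.1],"angular":[0,0,0],"claw":0.5},
  {"xyz":[0,0,0],"angular":[0,0,0],"claw":0.5},
])

```text
t: 28.55
eef_pos: [0.6571, -0.0105, 0.0825]
ee_rot: [3.141, -0.0, -1.794]
force: [-0.3, 3.9, -2.9]
width: 0.0108
gripper_force: 25.0
```

```bash
python3 st.py
```

```text
slope 0.92 rad 279.3 mm  Ftan(up on tool) -2.83 Frad -1.16 lat 3.76 [ 1.95  0.32 -0.03] 28.55
```

>>> servo_tool([
  {"xyz":[0,0,0.1],"angular":[0,0,0],"claw":0.5},
  {"xyz":[0,0,0.1],"angular":[0,0,0],"claw":0.5},
  {"xyz":[0,0,0],"angular":[0,0,0],"claw":0.5},
])

```text
t: 28.85
eef_pos: [0.6571, -0.0105, 0.0806]
ee_rot: [3.141, -0.0, -1.794]
force: [-0.9, 5.0, -2.7]
width: 0.0109
gripper_force: 25.0
```

```bash
python3 st.py
```

```text
slope 0.53 rad 279.3 mm  Ftan(up on tool) -2.68 Frad -1.99 lat 4.65 [ 1.96  0.5  -0.05] 28.85
```

>>> servo_tool([
  {"xyz":[0,0,0.1],"angular":[0,0,0],"claw":0.5},
  {"xyz":[0,0,0.1],"angular":[0,0,0],"claw":0.5},
  {"xyz":[0,0,0],"angular":[0,0,0],"claw":0.5},
])

```text
t: 29.15
eef_pos: [0.6571, -0.0105, 0.0795]
ee_rot: [3.141, -0.0, -1.793]
force: [-3.1, 6.6, 3.1]
width: 0.0113
gripper_force: 25.0
```

```bash
python3 st.py
```

```text
slope 0.31 rad 279.4 mm  Ftan(up on tool) 3.11 Frad -4.51 lat 5.79 [ 2.09  1.41 -0.06] 29.15
```

Down on its rest: the force reverses at about 0.3°. Now raise to about 25.5°, past the second click at about 23.1° and short of the third at about 28.1°.

```bash
python3 arc.py 280 5 10 12 15 20 25.5
```

```text
5 dy 0.10 dz -2.28 cm
10 dy 0.31 dz -2.42 cm
12 dy 0.18 dz -0.96 cm
15 dy 0.33 dz -1.43 cm
20 dy 0.72 dz -2.33 cm
25.5 dy 1.03 dz -2.48 cm
```

>>> servo_tool([
  {"xyz":[0,0,-0.1],"angular":[0,0,0],"claw":0.5},
  {"xyz":[0,0,-0.2],"angular":[0,0,0],"claw":0.5},
  {"xyz":[0,0.01,-0.27],"angular":[0,0,0],"claw":0.5},
  {"xyz":[0,0.01,-0.27],"angular":[0,0,0],"claw":0.5},
  {"xyz":[0,0.01,-0.27],"angular":[0,0,0],"claw":0.5},
  {"xyz":[0,0.01,-0.27],"angular":[0,0,0],"claw":0.5},
  {"xyz":[0,0.01,-0.27],"angular":[0,0,0],"claw":0.5},
  {"xyz":[0,0.02,-0.27],"angular":[0,0,0],"claw":0.5},
  {"xyz":[0,0.02,-0.27],"angular":[0,0,0],"claw":0.5},
  {"xyz":[0,0.02,-0.27],"angular":[0,0,0],"claw":0.5},
  {"xyz":[0,0.03,-0.27],"angular":[0,0,0],"claw":0.5},
  {"xyz":[0,0.03,-0.27],"angular":[0,0,0],"claw":0.5},
  {"xyz":[0,0.04,-0.27],"angular":[0,0,0],"claw":0.5},
  {"xyz":[0,0.04,-0.27],"angular":[0,0,0],"claw":0.5},
  {"xyz":[0,0.04,-0.27],"angular":[0,0,0],"claw":0.5},
  {"xyz":[0,0.05,-0.27],"angular":[0,0,0],"claw":0.5},
  {"xyz":[0,0.05,-0.27],"angular":[0,0,0],"claw":0.5},
  {"xyz":[0,0.05,-0.27],"angular":[0,0,0],"claw":0.5},
  {"xyz":[0,0.05,-0.27],"angular":[0,0,0],"claw":0.5},
  {"xyz":[0,0.03,-0.14],"angular":[0,0,0],"claw":0.5},
])

```text
t: 31.15
eef_pos: [0.6528, -0.0095, 0.1297]
ee_rot: [-3.14, 0.0, -1.794]
force: [2.7, 2.1, -4.2]
width: 0.0113
gripper_force: 25.0
```

```bash
python3 st.py; python3 arc.py 280 15 20 25.5
```

```text
slope 10.65 rad 279.7 mm  Ftan(up on tool) -4.51 Frad 1.38 lat 2.63 [ 0.6  -1.18 -0.02] 31.15
15 dy 0.46 dz -2.07 cm
20 dy 0.72 dz -2.33 cm
25.5 dy 1.03 dz -2.48 cm
```

>>> servo_tool([
  {"xyz":[0,0.03,-0.13],"angular":[0,0,0],"claw":0.5},
  {"xyz":[0,0.05,-0.25],"angular":[0,0,0],"claw":0.5},
  {"xyz":[0,0.05,-0.25],"angular":[0,0,0],"claw":0.5},
  {"xyz":[0,0.05,-0.25],"angular":[0,0,0],"claw":0.5},
  {"xyz":[0,0.06,-0.25],"angular":[0,0,0],"claw":0.5},
  {"xyz":[0,0.06,-0.25],"angular":[0,0,0],"claw":0.5},
  {"xyz":[0,0.06,-0.25],"angular":[0,0,0],"claw":0.5},
  {"xyz":[0,0.06,-0.25],"angular":[0,0,0],"claw":0.5},
  {"xyz":[0,0.07,-0.25],"angular":[0,0,0],"claw":0.5},
  {"xyz":[0,0.07,-0.25],"angular":[0,0,0],"claw":0.5},
  {"xyz":[0,0.07,-0.25],"angular":[0,0,0],"claw":0.5},
  {"xyz":[0,0.07,-0.25],"angular":[0,0,0],"claw":0.5},
  {"xyz":[0,0.08,-0.25],"angular":[0,0,0],"claw":0.5},
  {"xyz":[0,0.08,-0.25],"angular":[0,0,0],"claw":0.5},
  {"xyz":[0,0.08,-0.25],"angular":[0,0,0],"claw":0.5},
  {"xyz":[0,0.08,-0.24],"angular":[0,0,0],"claw":0.5},
  {"xyz":[0,0.08,-0.24],"angular":[0,0,0],"claw":0.5},
  {"xyz":[0,0.06,-0.18],"angular":[0,0,0],"claw":0.5},
  {"xyz":[0,0.03,-0.08],"angular":[0,0,0],"claw":0.5},
])

```text
t: 33.05
eef_pos: [0.6415, -0.0069, 0.1737]
ee_rot: [-3.139, 0.0, -1.793]
force: [4.9, 0.2, -2.8]
width: 0.011
gripper_force: 25.0
```

```bash
python3 st.py; python3 arc.py 280 23 25.5
```

```text
slope 19.98 rad 280.2 mm  Ftan(up on tool) -4.21 Frad 3.49 lat 1.33 [ 0.05 -2.44 -0.02] 33.05
23 dy 0.55 dz -1.37 cm
25.5 dy 0.51 dz -1.11 cm
```

Up to about 25.4°.

>>> servo_tool([
  {"xyz":[0,0.05,-0.12],"angular":[0,0,0],"claw":0.5},
  {"xyz":[0,0.08,-0.22],"angular":[0,0,0],"claw":0.5},
  {"xyz":[0,0.08,-0.22],"angular":[0,0,0],"claw":0.5},
  {"xyz":[0,0.09,-0.22],"angular":[0,0,0],"claw":0.5},
  {"xyz":[0,0.09,-0.22],"angular":[0,0,0],"claw":0.5},
  {"xyz":[0,0.09,-0.22],"angular":[0,0,0],"claw":0.5},
  {"xyz":[0,0.09,-0.22],"angular":[0,0,0],"claw":0.5},
  {"xyz":[0,0.1,-0.22],"angular":[0,0,0],"claw":0.5},
  {"xyz":[0,0.1,-0.22],"angular":[0,0,0],"claw":0.5},
  {"xyz":[0,0.1,-0.22],"angular":[0,0,0],"claw":0.5},
  {"xyz":[0,0.1,-0.2],"angular":[0,0,0],"claw":0.5},
  {"xyz":[0,0.07,-0.15],"angular":[0,0,0],"claw":0.5},
  {"xyz":[0,0,0],"angular":[0,0,0],"claw":0.5},
])

```text
t: 34.35
eef_pos: [0.6318, -0.0046, 0.1988]
ee_rot: [-3.138, 0.001, -1.793]
force: [6.4, -0.5, -0.6]
width: 0.0112
gripper_force: 25.0
```

```bash
python3 st.py; python3 arc.py 280 23.2 22.2 21.2
```

```text
slope 25.48 rad 280.7 mm  Ftan(up on tool) -3.25 Frad 5.51 lat 0.97 [-0.15 -2.66 -0.04] 34.35
23.2 dy -0.44 dz 1.03 cm
22.2 dy -0.17 dz 0.46 cm
21.2 dy -0.16 dz 0.46 cm
```

>>> servo_tool([
  {"xyz":[0,-0.03,0.06],"angular":[0,0,0],"claw":0.5},
  {"xyz":[0,-0.06,0.15],"angular":[0,0,0],"claw":0.5},
  {"xyz":[0,-0.06,0.15],"angular":[0,0,0],"claw":0.5},
  {"xyz":[0,-0.06,0.15],"angular":[0,0,0],"claw":0.5},
  {"xyz":[0,-0.06,0.15],"angular":[0,0,0],"claw":0.5},
  {"xyz":[0,-0.06,0.15],"angular":[0,0,0],"claw":0.5},
  {"xyz":[0,-0.06,0.13],"angular":[0,0,0],"claw":0.5},
  {"xyz":[0,-0.04,0.1],"angular":[0,0,0],"claw":0.5},
  {"xyz":[0,-0.03,0.07],"angular":[0,0,0],"claw":0.5},
  {"xyz":[0,0,0],"angular":[0,0,0],"claw":0.5},
])

```text
t: 35.35
eef_pos: [0.6366, -0.0057, 0.1876]
ee_rot: [-3.138, 0.0, -1.793]
force: [7.9, 0.3, -0.2]
width: 0.0112
gripper_force: 25.0
```

```bash
python3 st.py
```

```text
slope 23.01 rad 280.6 mm  Ftan(up on tool) -3.21 Frad 6.95 lat 2.06 [ 0.01 -2.55  0.01] 35.35
```

>>> servo_tool([
  {"xyz":[0,-0.03,0.07],"angular":[0,0,0],"claw":0.5},
  {"xyz":[0,-0.03,0.07],"angular":[0,0,0],"claw":0.5},
  {"xyz":[0,0,0],"angular":[0,0,0],"claw":0.5},
])

```text
t: 35.65
eef_pos: [0.6371, -0.0058, 0.1865]
ee_rot: [-3.138, 0.0, -1.793]
force: [6.0, 0.3, 1.5]
width: 0.0112
gripper_force: 25.0
```

```bash
python3 st.py
```

```text
slope 22.74 rad 280.5 mm  Ftan(up on tool) -0.81 Frad 5.94 lat 1.64 [ 0.05 -2.21 -0.  ] 35.65
```

>>> servo_tool([
  {"xyz":[0,-0.02,0.05],"angular":[0,0,0],"claw":0.5},
  {"xyz":[0,-0.02,0.05],"angular":[0,0,0],"claw":0.5},
  {"xyz":[0,0,0],"angular":[0,0,0],"claw":0.5},
])

```text
t: 35.95
eef_pos: [0.6374, -0.0059, 0.1857]
ee_rot: [-3.138, 0.0, -1.793]
force: [4.5, 0.5, 3.3]
width: 0.0114
gripper_force: 25.0
```

```bash
python3 st.py
```

```text
slope 22.57 rad 280.6 mm  Ftan(up on tool) 1.37 Frad 5.17 lat 1.47 [ 0.2  -1.81 -0.06] 35.95
```

The pawl holds at about 22.3°, the second notch, with the weight fully on it. Open and withdraw straight up.

>>> servo_tool([
  {"xyz":[0,0,0],"angular":[0,0,0],"claw":1.3},
  {"xyz":[0,0,0],"angular":[0,0,0],"claw":1.8},
  {"xyz":[0,0,0],"angular":[0,0,0],"claw":2.4},
  {"xyz":[0,0,0],"angular":[0,0,0],"claw":3},
  {"xyz":[0,0,0],"angular":[0,0,0],"claw":3},
  {"xyz":[0,0,0],"angular":[0,0,0],"claw":3},
  {"xyz":[0,0,0],"angular":[0,0,0],"claw":3},
])

```text
t: 36.65
eef_pos: [0.6358, -0.0057, 0.1836]
ee_rot: [3.141, -0.0, -1.794]
force: [-0.8, 0.4, 0.1]
width: 0.03
gripper_force: 0.0
```

```bash
python3 st.py
```

```text
slope 22.30 rad 278.3 mm  Ftan(up on tool) 0.45 Frad -0.81 lat 0.25 [ 0.06 -0.1  -0.02] 36.65
```

>>> servo_tool([
  {"xyz":[0,0,-0.2],"angular":[0,0,0],"claw":3},
  {"xyz":[0,0,-0.5],"angular":[0,0,0],"claw":3},
  {"xyz":[0,0,-0.8],"angular":[0,0,0],"claw":3},
  {"xyz":[0,0,-1],"angular":[0,0,0],"claw":3},
  {"xyz":[0,0,-1.5],"angular":[0,0,0],"claw":3},
  {"xyz":[0,0,-2],"angular":[0,0,0],"claw":3},
  {"xyz":[0,0,-2],"angular":[0,0,0],"claw":3},
  {"xyz":[0,0,-2],"angular":[0,0,0],"claw":3},
  {"xyz":[0,0,-1],"angular":[0,0,0],"claw":3},
  {"xyz":[0,0,0],"angular":[0,0,0],"claw":3},
  {"xyz":[0,0,0],"angular":[0,0,0],"claw":3},
])

```text
t: 37.75
eef_pos: [0.6357, -0.0056, 0.2933]
ee_rot: [3.141, 0.0, -1.794]
force: [0.0, 0.4, 0.4]
width: 0.0299
gripper_force: 0.0
```

```bash
python3 st.py
python3 - <<'E'
from h import *
f=snap('side','side3')
c=f['color'][110:310,200:400]
cv2.imwrite('pics/c5.png',cv2.resize(c,None,fx=3,fy=3,interpolation=cv2.INTER_CUBIC))
E
```

```text
slope 39.92 rad 335.5 mm  Ftan(up on tool) 0.35 Frad 0.21 lat 0.35 [ 0.12 -0.02  0.03] 37.75
```

View pics/c5.png

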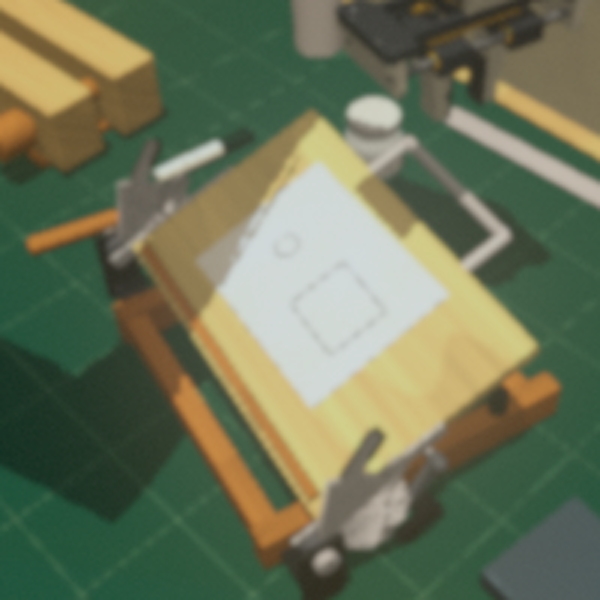

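The board is resting free at a low slope. Its far corners are at crop (315,112) and (537,348), its bar corners at (412,146) and (504,235), and the gripper is clear above. I'll check the slope and hand in.

Run:
```python
from fit import *
S=np.array([[315,112],[537,348],[412,146],[504,235]])/3+[200,110]; f=load('side3'); p=np.load('p.npy')
r=least_squares(lambda s:(proj(f,world(np.r_[p[:3],s],P))-S).ravel(),[.4]); d=np.degrees(r.x[0]); print(d,r.fun.round(1))
if 20.5<d<24: print(order.job_done())
```

```text
21.360545155442775 [-0.4 -0.6  0.9 -0.2 -0.8 -0.6  0.6  1.3]
the job is handed in; nothing more can be done
None
```

The board is on its second notch up from flat, at about 22° of slope. It was lifted past the trip, lowered fully down, raised two clicks and eased onto the pawl; the gripper is clear of it and the job is handed in.

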